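Clear the gluing board and open the glue jar at a craft stall

ROBOT

A 6-joint arm with a two-finger parallel gripper is mounted at the origin on the work surface. World frame = base frame: x ahead of the robot, y to its left, z up, the work surface at z = 0. Lengths are in m, angles in rad, forces in N, time in s.
With the tool pointing down it reaches from about 0.425 to 0.95 m from the base axis. Payload 3.5 kg.
Tool frame: the origin (TCP) lies midway between the tips of the shut fingers; the grasp point (between the pads) lies 19 mm behind it; x points along the fingers, z is the direction in which the jaws open and shut, and the axes are right-handed (so a half turn about x gives the same grasp; the last joint's range is limited). The gripper opens to 85 mm and grips with 20 to 120 N. Pads are 22 mm wide; open, the fingers measure 114 mm over their backs; the gripper's body (76 mm by 85 mm) begins 54 mm behind the grasp point. The pads swing forward as they close: fully open they stand 13 mm farther back than shut.
Start: joints at [-1.275, 0.286, 1.577, -0, 1.279, -0.15], TCP at [0.291, -0.609, 0.231] pointing down, gripper open.
Joint ranges: [-2.77, 2.77], [-0.9, 2.22], [0.21, 2.48], [-1.53, 4.67], [0.24, 2.81], [-2.84, 2.84]. Speed limits (rad/s): [2.79, 2.79, 3.14, 3.14, 3.14, 3.14].

INTERFACE

Orientations are given as a unit quaternion [x, y, z, w].
In Python, from plant import readout, eyes, ctrl gives the robot as it stands.
- The arm moves only by the tool move_arm, never from a script. Its argument "commands" is a list of rows, each a list of 7 numbers: the turn, a rotation vector about the world's x, y, z in rad, then the shift along the world's x, y, z in mm, then the closure in counts, from 0 (fully open) to 255 (shut). A call has 1 to 12 rows; each row is the pose to reach, as a shift and turn from the pose measured when the call began; what a row does not reach only later rows make up. A row lasts 1/10 s, in which the tool goes at most 50 mm and 8.59 degrees, less where a joint would pass 70% of its speed; a pose out of reach is approached as far as the arm can. A call with a gripper value outside its range is refused whole. The fingers move at their own pace and stop on an object; "newtons" is the grip in N (left out, the last holds). Time passes only in rows, so rows that repeat a pose let the fingers close. It gives the time, the measured TCP pose, the force and the opening at its end, in the units of the state.
- readout.get_state(): the state, without advancing time (a new reading comes with each control period).
- eyes.read_camera(name): name is "scene" or "top" or "wrist"; returns a dict with "color" (480x640x3 uint8, red, green, blue), "depth" (480x640 float32, m along the optical axis (not along the pixel's ray), 0 where there is no reading), "K" (3x3 intrinsics, pixels), "eye" and "attitude" of the camera in the world. Camera axes: x right, y down, z forward; pixel columns grow to the right and rows downward; lengths in m; the calibration is good to about 2 mm. A picture is of the moment at which its call begins.
- ctrl.sign_off(): hands the job in, once; it reports no verdict.
The state is a dict: "time": time; "qpos": joint angles; "dq": joint speeds; "joint_efforts": joint torques, N m; "eef_pos": TCP position; "tcp_rot": TCP orientation; "contact_force": force on the tool from outside, world axes, zero at the start; "wrist_torque": the same for the moment, N m; "opening": opening from 0.0 (shut) to 1.0 (fully open).
Only numpy, scipy, OpenCV 4.12 (cv2) and the standard library are available. Lean on these libraries where they do the work, as an engineer would, in place of code of your own. Each camera call takes 0.05 s, during which the arm holds its last target.

TASK

Get the gluing place ready: take the wooden scraper block, push all four loose wood offcuts off the board into the catch tray at its edge (only the block may touch them, not your fingers), and set the block down upright on the board again. Then twist the tight cap of the square glue jar anticlockwise while its nest braces the jar, stop when the cap comes free, lift it straight up and finish still holding it level a few centimetres above the jar: do not put it down or let go. Keep the jar down in its nest all the while, and leave the other things on the counter where they stand.

Things in the scene. Friction and masses are not known exactly. Their poses are not given: they have to be found in the camera images.
- board: Fixed grey laminate board, 150 x 180 mm (its x, y), top 20 mm above the counter, no rim. Origin: centre of the board's underside, z up. At its +y edge (y = 90 mm) joins the open wooden catch tray: inside from y = 90 to 166 mm, 150 mm wide in x, floor at 4 mm, its other three walls 17 mm high (lower than the board's top).
- scraper: Loose wooden block, 150 g, at first on the board near its -y edge. Blade 140 mm long (its x), 16 thick (y), from 0 to 28 mm high; on its middle a grip rib 64 mm long (x), 22 thick (y), from 28 to 62 mm high, pinched from above across y, so fingers stay above the 9 mm high offcuts. Origin: centre of its underside, z up.
- chip1: Loose light wood offcut on the board: round slice 28 mm across, 9 mm high, 10 g. Origin: centre of its underside.
- chip2: Loose light wood offcut on the board: flat block 34 x 18 x 9 mm (x, y, z), 10 g. Origin: centre of its underside.
- chip3: As chip2: flat block 34 x 18 x 9 mm.
- chip4: As chip1: round slice 28 mm across, 9 mm high.
- nest: Fixed dark wooden nest: base plate 110 x 110 x 6 mm, square socket 67 x 67 mm inside with walls 6 mm thick up to 30 mm above the counter. It may be left or right of the board. Origin: centre of its underside; the jar stands on its 6 mm floor.
- jar: Loose amber glass jar, 0.4 kg, in the nest, which stops it turning (3 degrees of play). Square body 64 x 64 mm, 52 mm high, then a round neck with three thread ledges 50 mm across that hold the cap. Origin: centre of its underside, z up. A sprung white seal in its mouth presses the cap up with 20 N; if the cap is pulled before it is free, the jar comes out of the nest with it.
- cap: Loose aluminium twist cap, round, 56 mm across, 24 mm high, 60 g, axis z up. Origin: on the axis at its lower rim; closed, it is 66 mm above the jar's origin (72 mm above the counter; 14 mm above the jar's square shoulder). Tight: about 0.4 N m to turn. Turning does not raise it; once free it springs up about 2.5 mm and lifts straight off.
- cap_grip (a point): Point on the cap's axis 17 mm above its lower rim, amid the solid upper 14 mm to grip; axes as the cap's. Yaw of the cap's x axis from the jar's x axis: closed -22 to -8 degrees (varies; solid stop at -25); turned anticlockwise seen from above, the cap is free from 46 degrees on and meets a solid stop at 66 (aim for 56; a turn of 71 frees it from any start).
- tin: Bystander: closed round metal tin, 86 mm across, 92 mm high, on the other side of the board from the nest. Origin: centre of its underside.
- bell: Bystander: turned wooden bell, 52 mm across, 52 mm high. Origin: centre of its underside.
- tree: Bystander: turned wooden fir tree, 60 mm across, 85 mm high. Origin: centre of its underside.
- spool: Bystander: wooden spool, 44 mm across, 45 mm high. Origin: centre of its underside.
- hoop: Bystander: wooden ring lying flat, 72 mm across, 20 mm high. Origin: centre of its underside.
- brush: Bystander: flat brush, 200 mm long, lying beyond the board. Origin: under its middle.

How it is judged:
By the outcome, as a careful person would: the job done as asked, in the order asked, and still so for the second after the job is handed in, while the arm keeps its last pose, push and grip.
It also fails if it takes over 48 s, if anything falls off the work surface, if the arm or the gripper's body presses on something with over 40 N, if the wrist force passes 120 N, or if a joint passes its speed limit or range.

## Working session

There is one attempt and no reset: what is moved stays moved. The work goes in short steps, Python scripts to look and compute and a tool call to move; the robot and the scene stay as the last step left them, time stands still between calls to the robot, and variables do not carry over. Pictures are saved under pics/ and viewed, and the job is handed in when it is done.

Besides the shell and the picture viewer there is one more tool, called as name(argument=value, ...) on one line, values as JSON. move_arm: Moves the arm, as the interface text tells. Its arguments: {"type":"object","properties":{"commands":{"type":"array"},"newtons":{"type":"number"}},"required":["commands"]}

```bash
ls; mkdir -p pics
python3 - <<'E'
from plant import readout, eyes, ctrl
import cv2,numpy as np
s=readout.get_state()
for k,v in s.items(): print(k,np.round(v,4))
for n in ["scene","top","wrist"]:
    c=eyes.read_camera(n)
    cv2.imwrite(f"pics/{n}0.png",c["color"][:,:,::-1]); np.savez(f"{n}0.npz",**c)
    print(n,c["K"],c["eye"],c["attitude"])
E
```

```text
pics
time 0.0
qpos [-1.275   0.2872  1.5782 -0.      1.2786 -0.15  ]
dq [ 0.0013  0.0004 -0.0005 -0.0011 -0.001   0.0001]
joint_efforts [-7.00000e-04 -4.05989e+01 -2.92622e+01 -1.00000e-04  6.00000e-03
  0.00000e+00]
eef_pos [ 0.2909 -0.6084  0.2299]
tcp_rot [ 0.3777  0.5988 -0.3765  0.5975]
contact_force [ 0.1751 -0.222  -0.1525]
wrist_torque [-0.0481 -0.0244  0.0261]
opening 1.0026
scene [[463.67817273   0.         309.86028961]
 [  0.         463.67817273 242.32769582]
 [  0.           0.           1.        ]] [0.96050425 0.14846451 0.70967255] [ 0.54074219  0.7909104  -0.23239288 -0.16748785]
top [[460.74981622   0.         306.91425956]
 [  0.         460.74981622 237.30162744]
 [  0.           0.           1.        ]] [ 0.42132667 -0.00955871  1.06285341] [-0.69545034  0.71532941 -0.04679536  0.04962719]
wrist [[393.27860553   0.         324.90251748]
 [  0.         393.27860553 233.90398547]
 [  0.           0.           1.        ]] [ 0.35894284 -0.57621389  0.37422933] [ 0.83634636 -0.52699448 -0.08131995  0.12723461]
```

View pics/scene0.png

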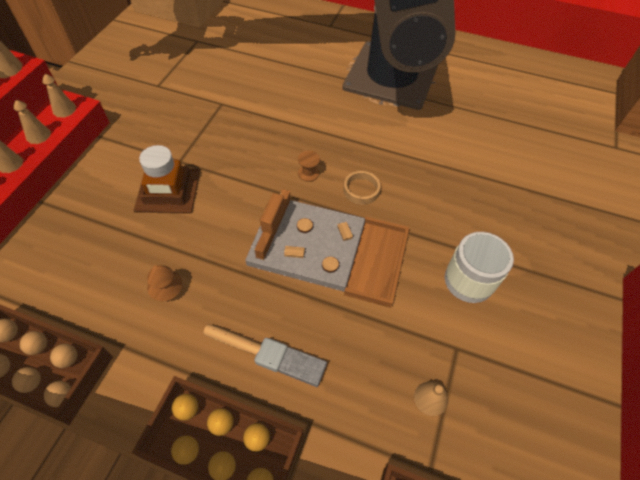

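View pics/top0.png

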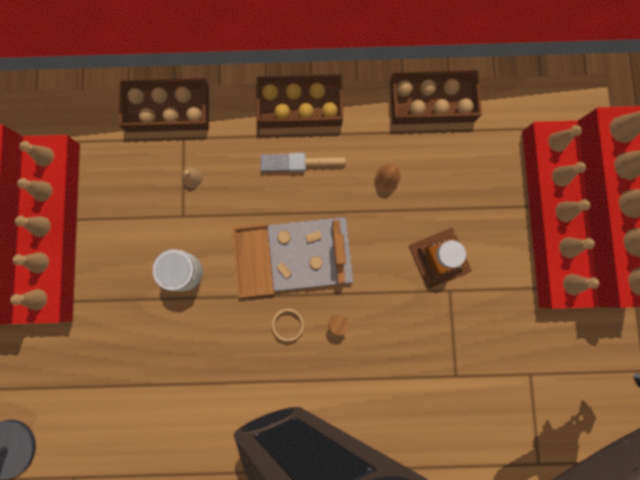

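View pics/wrist0.png

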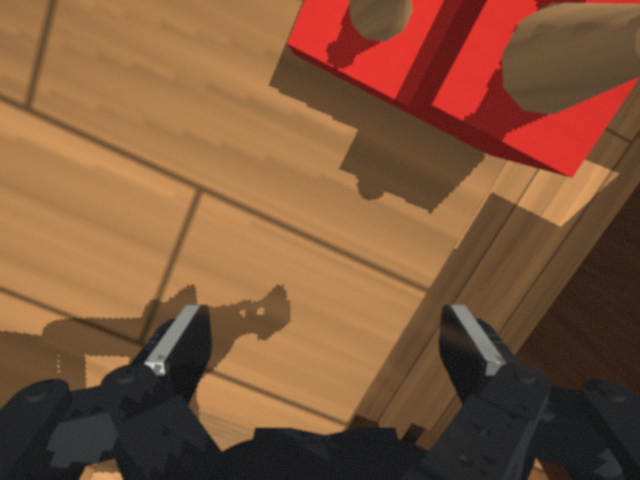

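The top view shows the board at about (310,255) with the tray to its left (world +y). The scraper is at (340,250), the nest and jar at (443,257), and the cap at (452,254). Next I'll measure them.

```bash
cat > h.py <<'E'
import numpy as np,cv2
from scipy.spatial.transform import Rotation as R
def ray(c,u,v):
    K=c["K"];d=np.array([(u-K[0,2])/K[0,0],(v-K[1,2])/K[1,1],1.])
    return R.from_quat(c["attitude"]).as_matrix()@d
def onplane(c,u,v,z):
    d=ray(c,u,v);e=c["eye"];return e+d*(z-e[2])/d[2]
def proj(c,p):
    q=R.from_quat(c["attitude"]).as_matrix().T@(np.asarray(p)-c["eye"]);k=c["K"]@q
    return k[:2]/k[2]
def cloud(c):
    h,w=c["depth"].shape;u,v=np.meshgrid(np.arange(w),np.arange(h));K=c["K"];z=c["depth"]
    P=np.stack([(u-K[0,2])/K[0,0]*z,(v-K[1,2])/K[1,1]*z,z],-1)
    return P@R.from_quat(c["attitude"]).as_matrix().T+c["eye"]
E
python3 - <<'E'
from h import *
t=dict(np.load("top0.npz"));s=dict(np.load("scene0.npz"))
for n,c,x0,y0,x1,y1 in [("top",t,225,205,485,305),("scene",s,120,130,420,310)]:
    im=c["color"][y0:y1,x0:x1,::-1]
    f=min(800/im.shape[1],600/im.shape[0])
    cv2.imwrite(f"pics/{n}0c.png",cv2.resize(im,None,fx=f,fy=f,interpolation=cv2.INTER_CUBIC))
for n,c in (("top",t),("scene",s)):
    P=cloud(c)
    Z=P[...,2]
    hsv=cv2.cvtColor(c["color"],cv2.COLOR_RGB2HSV)
    m=((hsv[...,1]<60)&(Z>0.008)&(Z<0.035)&(c["depth"]>0)).astype(np.uint8)
    k,l,st,ce=cv2.connectedComponentsWithStats(m)
    i=1+np.argmax(st[1:,4]);print(n,"board",st[i],ce[i],"Z",np.median(Z[l==i]))
    cnt=cv2.findContours((l==i).astype(np.uint8),0,2)[0][0]
    hull=cv2.convexHull(cnt)
    ap=cv2.approxPolyDP(hull,6,True)[:,0];print(ap.tolist())
    for q in ap: print(np.round(onplane(c,*q,0.02),4))
    # cap: low sat, high z
    m=((hsv[...,1]<60)&(Z>0.085)&(Z<0.11)&(c["depth"]>0)&(P[...,1]<-0.1)&(P[...,0]>.3)&(P[...,0]<.7)).astype(np.uint8)
    k,l,st,ce=cv2.connectedComponentsWithStats(m)
    if k>1:
        i=1+np.argmax(st[1:,4]);print("cap",st[i],ce[i],np.median(Z[l==i]),onplane(c,*ce[i],0.096))
    print("table z",np.median(Z[c['depth']>0]))
E
```

```text
top board [ 268  219   69   72 3528] [302.66496599 255.138322  ] Z 0.020139351236620362
[[332, 219], [336, 283], [275, 290], [268, 227]]
[ 0.6053 -0.0661  0.02  ]
[ 0.4588 -0.07    0.02  ]
[0.447  0.0677 0.02  ]
[0.591  0.0812 0.02  ]
cap [437 241  28  27 576] [450.96354167 253.828125  ] 0.09581951426997787 [ 0.5103944  -0.30949715  0.096     ]
table z 0.0004505884388310566
scene board [ 247  201  117   89 5103] [311.86733294 245.39662943] Z 0.019062866812831758
[[259, 230], [291, 201], [363, 219], [342, 289], [248, 264]]
[ 0.5435 -0.1005  0.02  ]
[ 0.4605 -0.0721  0.02  ]
[0.4505 0.0673 0.02  ]
[0.6019 0.0781 0.02  ]
[ 0.6154 -0.0885  0.02  ]
cap [140 146  32  26 657] [155.45966514 158.53272451] 0.0952643396052757 [ 0.5157594  -0.30913664  0.096     ]
table z -0.0004822668318242851
```

```bash
echo ok
```

```text
ok
```

View pics/top0c.png

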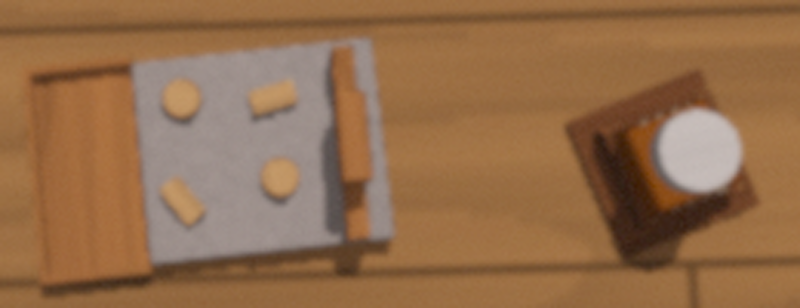

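View pics/scene0c.png

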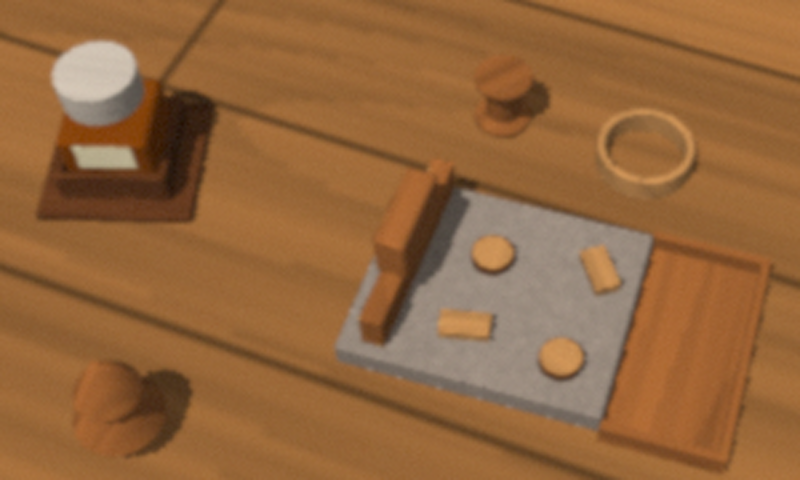

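Run:
```python
from h import *
t=dict(np.load("top0.npz"));s=dict(np.load("scene0.npz"))
def rect(pts,n):
    (c,wh,a)=cv2.minAreaRect(pts.astype(np.float32)*1000);print("  ",n,len(pts),np.round(c,1),np.round(wh,1),round(a,1))
for n,c in (("top",t),("scene",s)):
    print(n)
    P=cloud(c);X,Y,Z=P[...,0],P[...,1],P[...,2]
    hsv=cv2.cvtColor(c["color"],cv2.COLOR_RGB2HSV);H,S,V=[hsv[...,i].astype(int) for i in range(3)]
    v,u=np.mgrid[0:480,0:640]
    ok=(c["depth"]>0)
    box=lambda x0,x1,y0,y1:ok&(X>x0)&(X<x1)&(Y>y0)&(Y<y1)
    def pts(m,z):
        m=cv2.morphologyEx(m.astype(np.uint8),cv2.MORPH_OPEN,np.ones((2,2)))
        k,l,st,ce=cv2.connectedComponentsWithStats(m);i=1+np.argmax(st[1:,4]);vv,uu=np.nonzero(l==i)
        return np.array([onplane(c,a,b,z)[:2] for a,b in zip(uu,vv)])
    rect(pts(box(.4,.68,-.16,0)&(Z>.07)&(Z<.092),.082),"rib top")
    rect(pts(box(.4,.68,-.16,0)&(Z>.036)&(Z<.06),.048),"blade top")
    rect(pts(box(.38,.68,-.16,.11)&(Z>.0175)&(S<70),.02),"board")
    rect(pts(box(.38,.68,-.16,.3)&(Z>.008)&(Z<.1),.02),"board+tray")
    p=pts(box(.4,.68,-.45,-.2)&(Z>.088)&(Z<.104),.096);rect(p,"cap");print("    mean",p.mean(0))
    rect(pts(box(.38,.68,-.45,-.2)&(Z>.003),.006),"nest base")
    rect(pts(box(.38,.68,-.45,-.2)&(Z>.022)&(Z<.037),.03),"nest wall")
    rect(pts(box(.38,.68,-.45,-.2)&(Z>.05)&(Z<.064),.058),"jar shoulder")
    # chips
    m=(box(.43,.63,-.07,.1)&(Z<.034)&(S>90)&(Z>.024)).astype(np.uint8)
    k,l,st,ce=cv2.connectedComponentsWithStats(m)
    for i in range(1,k):
        if st[i,4]>20: print("   chip",st[i],np.round(onplane(c,*ce[i],.029)*1000,1))
```

```text
top
   rib top 312 [525.9 -77.7] [63.3 22.3] 2.7
   blade top 137 [476.2 -80.4] [38.6 16.5] 3.1
   board 3157 [5.239e+02 2.000e-01] [149.6 148.9] 4.4
   board+tray 5595 [521.5  26.8] [161.7 261.4] 4.4
   cap 564 [ 509.  -311.6] [55.1 52.8] 88.4
    mean [ 0.50848972 -0.31182027]
   nest base 2208 [ 508.7 -313.8] [110.6 116.5] 19.6
   nest wall 335 [ 508.1 -311.6] [78.8 80.2] 20.2
   jar shoulder 285 [ 508. -311.] [64.6 64.5] 19.9
   chip [278 231  12  13 120] [566.   45.4  29. ]
   chip [306 232  15  10 107] [564.8 -21.5  29. ]
   chip [310 257  12  12 118] [505.7 -25.1  29. ]
   chip [278 263  13  15 109] [490.6  46.5  29. ]
scene
   rib top 454 [535.4 -73.7] [69.2 24.6] 3.0
   blade top 427 [534.7 -76. ] [144.8  23. ] 3.0
   board 4384 [530.7 -10.6] [150.  176.9] 4.2
   board+tray 8204 [523.8  26.8] [175.3 268.8] 2.6
   cap 636 [ 515.9 -307.9] [58.1 56.8] 21.8
    mean [ 0.51619168 -0.30789288]
   nest base 3164 [ 488.2 -326.9] [171.8 126.5] 21.6
   nest wall 499 [ 516.1 -308.2] [82.  81.5] 21.7
   jar shoulder 506 [ 517.  -306.7] [63.8 65. ] 21.7
   chip [297 218  15  14 169] [508.5 -26.9  29. ]
   chip [337 222  16  18 171] [494.1  44.9  29. ]
   chip [262 235  12  24  40] [577.8 -68.5  29. ]
   chip [284 246  20  12 194] [567.6 -23.1  29. ]
   chip [322 257  17  15 201] [568.6  43.8  29. ]
```

Run:
```python
from h import *
from plant import readout
s=readout.get_state();r=R.from_quat(s["tcp_rot"]);M=r.as_matrix();print(M.round(4))
print("jaw yaw",np.degrees(np.arctan2(M[1,2],M[0,2])))
a=np.radians(92.8)
for a in (a,a+np.pi):
    zx=np.array([np.cos(a),np.sin(a),0]);x=np.array([0,0,-1.]);T=np.stack([x,np.cross(zx,x),zx],1)
    print((R.from_matrix(T)*r.inv()).as_rotvec().round(4))
print(s["eef_pos"])
w=dict(np.load("wrist0.npz"))
RT=R.from_quat(s["tcp_rot"]); print("cam in tool",RT.inv().apply(w["eye"]-s["eef_pos"]).round(4),RT.inv().apply(R.from_quat(w["attitude"]).apply([0,0,1])))
```

```text
[[-6.000e-04  9.023e-01  4.311e-01]
 [ 1.800e-03  4.311e-01 -9.023e-01]
 [-1.000e+00  3.000e-04 -1.900e-03]]
jaw yaw -64.46002033472433
[ 3.0000e-04 -2.7000e-03  2.7447e+00]
[-1.900e-03 -2.000e-04 -3.969e-01]
[ 0.29090926 -0.60851595  0.23021019]
cam in tool [-1.44e-01  7.54e-02 -1.00e-04] [ 9.54315884e-01 -2.98799582e-01  5.75223116e-05]
```

move_arm(commands=[[0,0,-0.397,237,531,-50,90],[0,0,-0.397,237,531,-50,90],[0,0,-0.397,237,531,-50,90],[0,0,-0.397,237,531,-50,90],[0,0,-0.397,237,531,-50,90],[0,0,-0.397,237,531,-50,90],[0,0,-0.397,237,531,-50,90],[0,0,-0.397,237,531,-50,90],[0,0,-0.397,237,531,-50,90],[0,0,-0.397,237,531,-50,90],[0,0,-0.397,237,531,-50,90],[0,0,-0.397,237,531,-50,90]], newtons=60)

```text
time: 1.35
eef_pos: [0.5282, -0.0745, 0.1797]
tcp_rot: [0.488, 0.513, -0.487, 0.512]
contact_force: [0.7, 0.1, -0.6]
opening: 0.646
```

Run:
```python
from h import *
from plant import readout,eyes
s=readout.get_state();print(s["eef_pos"],s["qpos"],s["dq"])
M=R.from_quat(s["tcp_rot"]).as_matrix();print("jaw yaw",np.degrees(np.arctan2(M[1,2],M[0,2])))
c=eyes.read_camera("wrist");np.savez("wrist1.npz",**c);cv2.imwrite("pics/wrist1.png",c["color"][:,:,::-1])
P=cloud(c);Z=P[...,2];ok=c["depth"]>0
for n,lo,hi in(("rib",.077,.088),("blade",.042,.054)):
    m=(ok&(Z>lo)&(Z<hi)&(abs(P[...,1]+.08)<.04)&(abs(P[...,0]-.53)<.1)).astype(np.uint8)
    m=cv2.morphologyEx(m,cv2.MORPH_OPEN,np.ones((3,3)))
    v,u=np.nonzero(m);p=np.array([onplane(c,a,b,.082 if n=="rib" else .048)[:2] for a,b in zip(u,v)])
    if len(p): print(n,len(p),np.median(Z[m>0]),cv2.minAreaRect((p*1000).astype(np.float32)),u.min(),u.max(),v.min(),v.max())
```

```text
[ 0.52822526 -0.07452044  0.1797366 ] [-0.33153172  0.02383902  1.97062708  0.00250929  1.14816099  1.18750843] [ 0.62765981  0.22276704 -0.17180364 -0.01808067 -0.05859657  0.62493696]
jaw yaw -87.0936347544487
rib 3194 0.08320765011038142 ((528.8740844726562, -78.3454360961914), (63.280967712402344, 21.842195510864258), 2.942682981491089) 314 348 184 278
blade 1906 0.049372372706332296 ((528.218017578125, -78.35484313964844), (139.38897705078125, 15.58847427368164), 3.1020824909210205) 319 341 120 306
```

View pics/wrist1.png

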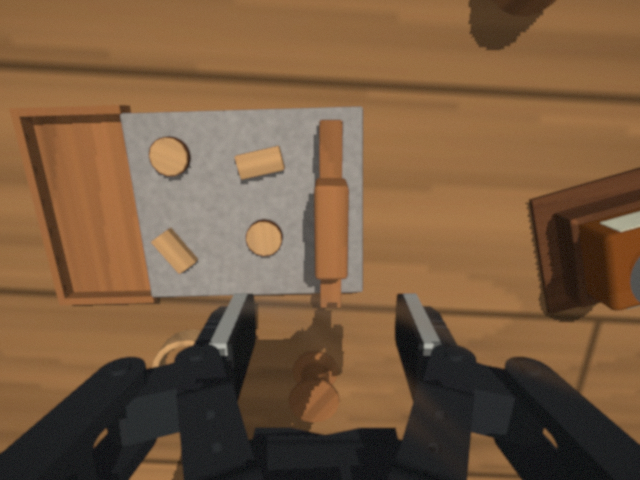

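```bash
cat > st.py <<'E'
from h import *
from plant import readout
s=readout.get_state();M=R.from_quat(s["tcp_rot"]).as_matrix()
print("t",round(float(s["time"]),2),"p",np.round(s["eef_pos"],4),"jawyaw",np.degrees(np.arctan2(M[1,2],M[0,2])).round(2),"xaxis",M[:,0].round(4),"q",np.round(s["qpos"],3),"dq",np.abs(s["dq"]).max().round(3),"F",np.round(s["contact_force"],1),"T",np.round(s["wrist_torque"],2),"open",s["opening"])
E
python3 st.py
```

```text
t 1.4 p [ 0.5291 -0.0713  0.1793] jawyaw -86.98 xaxis [ 2.0e-04  5.6e-03 -1.0e+00] q [-0.327  0.025  1.97   0.006  1.148  1.189] dq 0.12 F [-0.9  1.7  0.2] T [ 0.11 -0.    0.03] open 0.643154819530784
```

move_arm(commands=[[0,0,0,-0.6,-7,-20,90],[0,0,0,-0.6,-7,-45,90],[0,0,0,-0.6,-7,-65,90],[0,0,0,-0.6,-7,-65,90]])

```text
time: 1.8
eef_pos: [0.5258, -0.0773, 0.1107]
tcp_rot: [0.487, 0.517, -0.486, 0.509]
contact_force: [0.6, 0.4, -0.2]
opening: 0.643
```

```bash
python3 st.py
```

```text
t 1.8 p [ 0.5258 -0.0773  0.1107] jawyaw -86.97 xaxis [-0.007   0.0081 -0.9999] q [-0.34   0.111  2.018  0.006  1.022  1.175] dq 0.046 F [ 0.6  0.4 -0.2] T [-0.04  0.01 -0.  ] open 0.6434174895069703
```

move_arm(commands=[[-0.008,-0.007,0,2.7,-1,-15,90],[-0.008,-0.007,0,2.7,-1,-35,90],[-0.008,-0.007,0,2.7,-1,-50,90],[-0.008,-0.007,0,2.7,-1,-60,90],[-0.008,-0.007,0,2.7,-1,-60,90],[-0.008,-0.007,0,2.7,-1,-60,90]])

```text
time: 2.4
eef_pos: [0.529, -0.0785, 0.0512]
tcp_rot: [0.487, 0.513, -0.486, 0.513]
contact_force: [0.4, -0.7, 0.5]
opening: 0.648
```

```bash
python3 st.py
```

```text
t 2.4 p [ 0.529  -0.0785  0.0512] jawyaw -86.97 xaxis [ 7.e-04 -1.e-04 -1.e+00] q [-0.337  0.206  2.039  0.     0.896  1.181] dq 0.013 F [ 0.4 -0.7  0.5] T [-0.01 -0.02 -0.02] open 0.6478496914785657
```

Pose is good, so I'll close on the rib.

move_arm(commands=[[0,0,0,0,0,0,255],[0,0,0,0,0,0,255],[0,0,0,0,0,0,255],[0,0,0,0,0,0,255],[0,0,0,0,0,0,255]], newtons=60)

```text
time: 2.9
eef_pos: [0.5298, -0.0788, 0.0523]
tcp_rot: [0.487, 0.512, -0.486, 0.514]
contact_force: [-0.8, 0.6, 5.8]
opening: 0.249
```

```bash
python3 st.py
```

```text
t 2.9 p [ 0.5298 -0.0788  0.0523] jawyaw -86.97 xaxis [ 2.6e-03 -8.0e-04 -1.0e+00] q [-0.337  0.205  2.038  0.     0.896  1.181] dq 0.002 F [-0.8  0.6  5.8] T [-0.03  0.04  0.  ] open 0.2486478721393742
```

Run:
```python
from h import *
c=dict(np.load("wrist1.npz"))
for u,v in[(122,113),(152,297),(362,108),(363,291)]: print(u,v,onplane(c,u,v,.02).round(4))
p=[onplane(c,u,v,.02)[:2] for u,v in[(122,113),(152,297),(362,108),(363,291)]]
d1=p[0]-p[1];d2=p[2]-p[3];print(np.degrees(np.arctan2(d1[1],d1[0])),np.degrees(np.arctan2(d2[1],d2[0])))
print("centre",np.mean(p,0), "len",np.linalg.norm((p[0]+p[1]-p[2]-p[3])/2))
a=np.arctan2((p[0]+p[1]-p[2]-p[3])[1],(p[0]+p[1]-p[2]-p[3])[0]);print("yaxis deg",np.degrees(a))
for u,v in[(168,156),(260,162),(264,238),(175,251)]: print("chip",onplane(c,u,v,.029).round(4))
```

```text
122 113 [0.5943 0.0791 0.02  ]
152 297 [0.4445 0.069  0.02  ]
362 108 [ 0.6069 -0.0979  0.02  ]
363 291 [ 0.4595 -0.1104  0.02  ]
3.854062290909648 4.859165558801668
centre [ 0.52630144 -0.01504521] len 0.17867662886510968
yaxis deg 94.41778476941076
chip [0.5657 0.0437 0.029 ]
chip [ 0.5648 -0.0244  0.029 ]
chip [ 0.5055 -0.0276  0.029 ]
chip [0.4909 0.0432 0.029 ]
```

move_arm(commands=[[0,0,0.025,0,0,1.5,255],[0,0,0.025,1,6,1.5,255],[0,0,0.025,1.5,14,1.5,255],[0,0,0.025,0.9,24,1.5,255],[0,0,0.025,0,34,1.5,255],[0,0,0.025,-0.7,44,1.5,255],[0,0,0.025,-1.5,54,1.5,255],[0,0,0.025,-2.2,64,1.5,255],[0,0,0.025,-3,74,1.5,255],[0,0,0.025,-3.8,84,1.5,255],[0,0,0.025,-4.5,94,1.5,255],[0,0,0.025,-4.5,94,1.5,255]], newtons=60)

```text
time: 4.1
eef_pos: [0.5251, 0.0165, 0.0537]
tcp_rot: [0.48, 0.519, -0.479, 0.52]
contact_force: [0.5, -0.5, -1.0]
opening: 0.244
```

```bash
python3 st.py
python3 - <<'E'
from h import *
from plant import eyes
c=eyes.read_camera("wrist");np.savez("wrist2.npz",**c);cv2.imwrite("pics/wrist2.png",c["color"][:,:,::-1])
E
```

```text
t 4.1 p [0.5251 0.0165 0.0537] jawyaw -85.46 xaxis [ 2.3e-03 -5.0e-04 -1.0e+00] q [-0.162  0.182  2.062 -0.     0.895  1.33 ] dq 0.021 F [ 0.5 -0.5 -1. ] T [-0.01  0.05 -0.04] open 0.2441478785119005
```

View pics/wrist2.png

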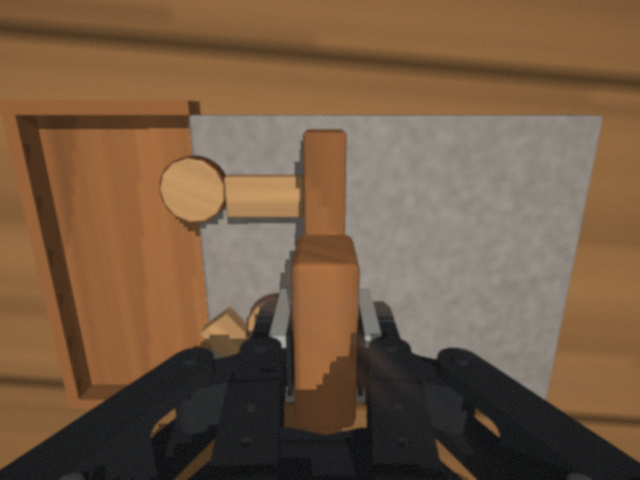

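Wrist view: the blade (325,180) is pushing a flat block, with a round ahead of it now at the tray edge (192,190). The other pair is at (235,325). I'll continue slowly.

move_arm(commands=[[0,0,0,-0.4,5,0,255],[0,0,0,-0.8,10,0,255],[0,0,0,-1.1,15,0,255],[0,0,0,-1.5,20,0,255],[0,0,0,-1.9,25,0,255],[0,0,0,-2.3,30,0,255],[0,0,0,-2.7,35,0,255],[0,0,0,-3,39,0,255],[0,0,0,-3.3,43,0,255],[0,0,0,-3.6,47,0,255],[0,0,0,-3.8,50,0,255],[0,0,0,-3.8,50,0,255]])

```text
time: 5.35
eef_pos: [0.5214, 0.0662, 0.0537]
tcp_rot: [0.48, 0.519, -0.479, 0.52]
contact_force: [0.6, -0.0, -1.3]
opening: 0.25
```

```bash
python3 st.py
cat > pic.py <<'E'
import sys
from h import *
from plant import eyes
for a in sys.argv[2:]:
    c=eyes.read_camera(a);np.savez(f"{a}{sys.argv[1]}.npz",**c);cv2.imwrite(f"pics/{a}{sys.argv[1]}.png",c["color"][:,:,::-1])
    if a=="scene": cv2.imwrite(f"pics/scenec{sys.argv[1]}.png",cv2.resize(c["color"][150:330,200:440,::-1],None,fx=3.3,fy=3.3,interpolation=2))
    if a=="top": cv2.imwrite(f"pics/topc{sys.argv[1]}.png",cv2.resize(c["color"][205:305,225:485,::-1],None,fx=3.07,fy=3.07,interpolation=2))
E
python3 pic.py 3 wrist scene
```

```text
t 5.35 p [0.5214 0.0662 0.0537] jawyaw -85.44 xaxis [ 2.4e-03 -8.0e-04 -1.0e+00] q [-6.700e-02  1.820e-01  2.061e+00 -1.000e-03  8.950e-01  1.425e+00] dq 0.01 F [ 0.6 -0.  -1.3] T [ 0.01  0.   -0.02] open 0.2499101190487024
```

View pics/wrist3.png

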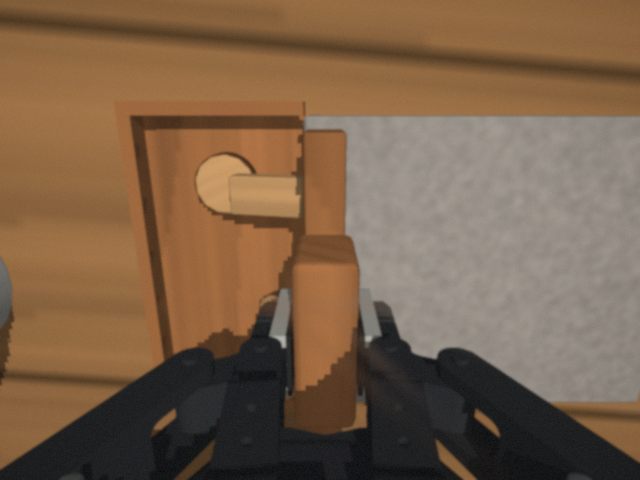

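View pics/scenec3.png

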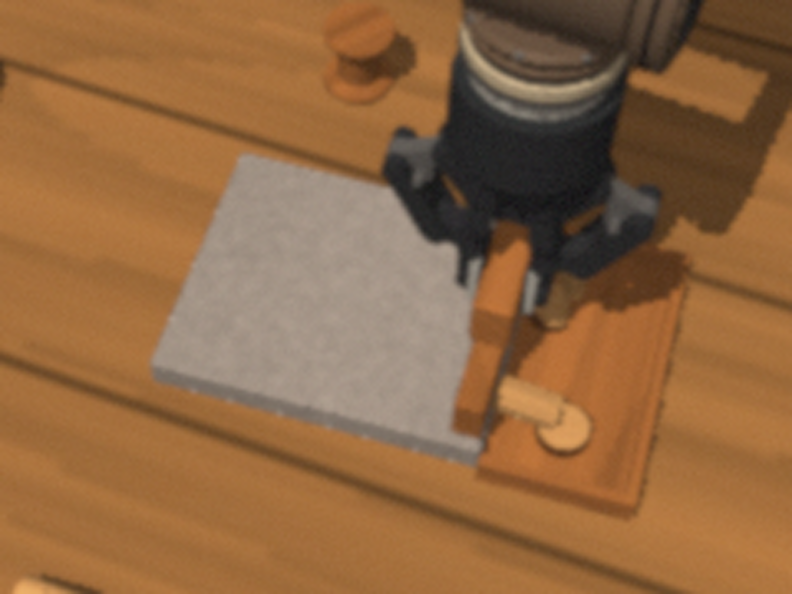

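Run:
```python
from h import *
c=dict(np.load("wrist3.npz"));P=cloud(c)
for u in range(205,305,10): print(u,(P[195,u]*1000).round(1),(P[165,u]*1000).round(1))
for u in (265,270,275): print(u,(P[300,u]*1000).round(1))
```

```text
205 [554.1 125.5  14.2] [568.4 125.2  14.8]
215 [554.3 120.9  13.7] [568.7 120.6  14.7]
225 [554.9 116.   14.5] [568.9 116.3  13.5]
235 [557.2 109.4  23.2] [569.4 111.5  14.2]
245 [558.1 104.4  25.6] [569.5 107.2  12.5]
255 [558.6  99.9  26.4] [568.9 103.6   5.7]
265 [559.   95.5  26.4] [569.4  98.7   6.2]
275 [559.6  90.9  27.5] [569.7  94.    5.7]
285 [560.2  86.4  28.7] [570.1  89.1   5.9]
295 [561.   81.9  30.9] [570.4  84.3   5.5]
265 [502.6  94.9  16.8]
270 [503.5  92.2  18.3]
275 [504.5  89.5  19.8]
```

move_arm(commands=[[0,0,0,-0.4,4,0,255],[0,0,0,-0.7,8,0,255],[0,0,0,-1,12,0,255],[0,0,0,-1.2,16,0,255],[0,0,0,-1.4,18,0,255],[0,0,0,-1.4,18,0,255],[0,0,0,-1.4,18,0,255]])

```text
time: 6.15
eef_pos: [0.52, 0.084, 0.0537]
tcp_rot: [0.48, 0.519, -0.479, 0.52]
contact_force: [-0.4, 0.3, -2.8]
opening: 0.25
```

```bash
python3 st.py; python3 pic.py 4 wrist scene
python3 - <<'E'
from h import *
c=dict(np.load("wrist4.npz"));P=cloud(c)
for u in range(215,305,10): print(u,(P[195,u]*1000).round(1),(P[165,u]*1000).round(1))
E
```

```text
t 6.15 p [0.52   0.084  0.0537] jawyaw -85.45 xaxis [ 2.5e-03 -9.0e-04 -1.0e+00] q [-3.200e-02  1.850e-01  2.059e+00 -1.000e-03  8.960e-01  1.460e+00] dq 0.017 F [-0.4  0.3 -2.8] T [-0.02 -0.05 -0.01] open 0.24950793332297433
215 [551.  141.    4.7] [566.  140.9   5.1]
225 [551.3 136.1   4.6] [566.4 135.9   5.7]
235 [553.7 129.2  13.3] [566.7 131.2   4.9]
245 [554.4 124.2  14.7] [568.3 124.7  13.6]
255 [554.6 119.6  14. ] [568.8 119.9  14.6]
265 [555.2 114.7  15.3] [569.1 115.4  13.9]
275 [558.  108.8  26.4] [569.7 110.6  15.3]
285 [558.1 104.4  25.3] [569.7 106.2  12.9]
295 [558.1 100.1  23.6] [569.1 102.    5.2]
```

View pics/wrist4.png

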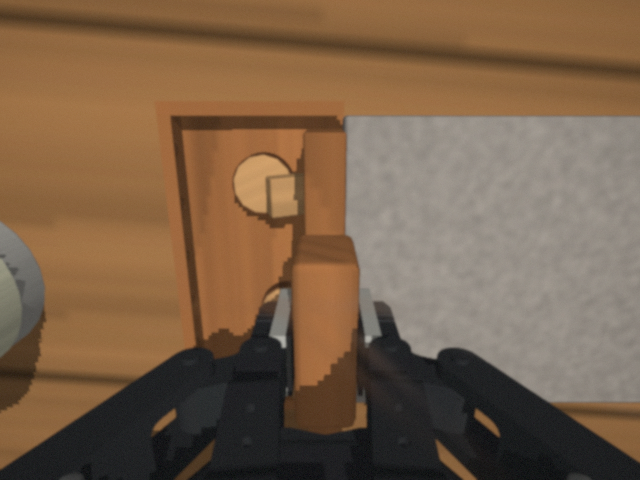

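View pics/scenec4.png

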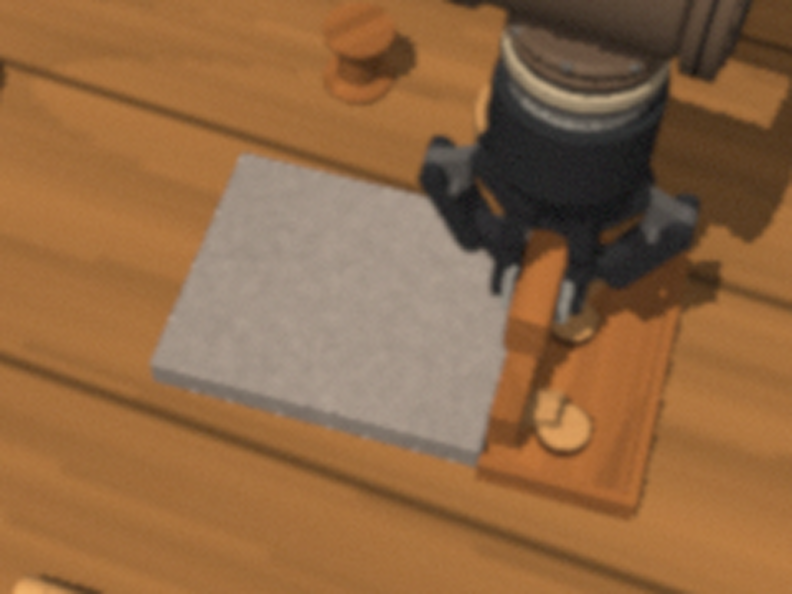

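move_arm(commands=[[0,0,0,0,0,8,255],[0,0,0,0,0,18,255],[0,0,0,0,0,22,255],[0,0,0,2,-20,22,255],[0,0,0,4,-50,22,255],[0,0,0,6,-80,22,255],[0,0,0,9,-110,22,255],[0,0,0,10,-130,22,255],[0,0,0,10.5,-140,20,255],[0,0,0,10.5,-140,12,255],[0,0,0,10.5,-140,5,255],[0,0,0,10.5,-140,5,255]])

```text
time: 7.45
eef_pos: [0.529, -0.0548, 0.0568]
tcp_rot: [0.479, 0.52, -0.48, 0.519]
contact_force: [0.4, 0.3, -1.1]
opening: 0.246
```

```bash
python3 st.py; python3 pic.py 5 wrist scene
```

```text
t 7.45 p [ 0.529  -0.0548  0.0568] jawyaw -85.41 xaxis [-1.3e-03  5.0e-04 -1.0e+00] q [-0.294  0.192  2.043  0.     0.908  1.196] dq 0.013 F [ 0.4  0.3 -1.1] T [0.03 0.02 0.01] open 0.245529213077288
```

View pics/wrist5.png

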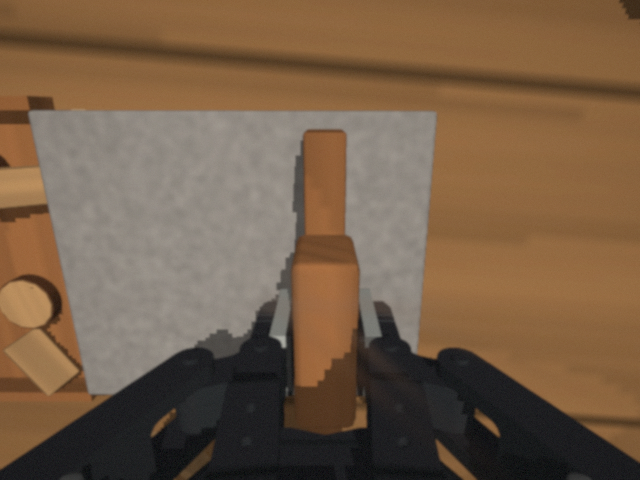

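View pics/scenec5.png

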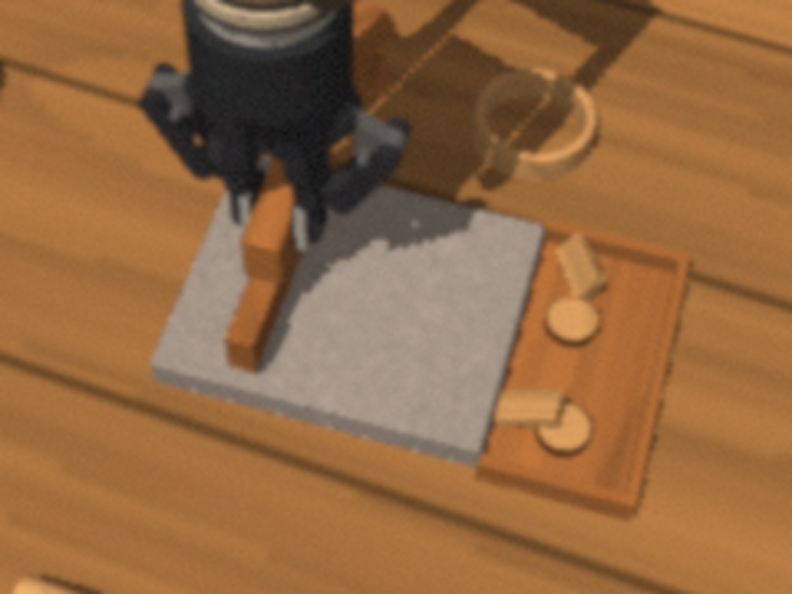

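Run:
```python
from h import *
c=dict(np.load("scene5.npz"));P=cloud(c)
for u in range(492,575,8):
    x=int(round(200+u/3.3));y=int(round(150+405/3.3)); print(u,(P[y,x]*1000).round(1))
c=dict(np.load("wrist5.npz"));P=cloud(c)
print([(P[188,u]*1000).round(1).tolist() for u in range(2,60,6)])
```

```text
492 [562.2  78.2   9. ]
500 [562.5  83.4  12.9]
508 [562.1  86.7  14.3]
516 [562.5  90.2  17.2]
524 [561.1  95.   18. ]
532 [560.5  98.3  19.3]
540 [559.9 103.3  21.4]
548 [560.  106.6  23.8]
556 [559.6 109.8  25.2]
564 [548.9 113.8  10.2]
572 [549.8 117.2  13.9]
[[558.2, 96.8, 21.3], [558.1, 95.1, 20.0], [558.3, 92.5, 19.8], [558.3, 90.3, 19.0], [558.2, 88.5, 17.7], [558.0, 86.9, 16.1], [558.5, 83.4, 17.0], [560.1, 76.7, 22.4], [560.2, 74.2, 22.0], [560.2, 72.1, 21.1]]
```

All four offcuts are inside the tray; one flat block leans on a round, with its lower end on the tray floor. I'll set the scraper down next.

move_arm(commands=[[0,0,0,0,0,-2,255],[0,0,0,0,0,-3.5,255],[0,0,0,0,0,-4.3,255],[0,0,0,0,0,-4.8,255],[0,0,0,0,0,-4.8,255]])

```text
time: 8.05
eef_pos: [0.53, -0.0551, 0.0532]
tcp_rot: [0.48, 0.519, -0.479, 0.52]
contact_force: [0.4, -0.5, -2.2]
opening: 0.25
```

```bash
python3 st.py
```

```text
t 8.05 p [ 0.53   -0.0551  0.0532] jawyaw -85.39 xaxis [ 1.e-03 -3.e-04 -1.e+00] q [-0.294  0.199  2.043  0.     0.899  1.196] dq 0.002 F [ 0.4 -0.5 -2.2] T [0.02 0.01 0.01] open 0.25023538021466113
```

move_arm(commands=[[0,0,0,0,0,-1,255],[0,0,0,0,0,-2,255],[0,0,0,0,0,-2,255]])

```text
time: 8.35
eef_pos: [0.5302, -0.0552, 0.0523]
tcp_rot: [0.48, 0.519, -0.479, 0.52]
contact_force: [-2.9, -0.0, 4.7]
opening: 0.246
```

```bash
python3 st.py
```

```text
t 8.35 p [ 0.5302 -0.0552  0.0523] jawyaw -85.39 xaxis [ 8.e-04 -3.e-04 -1.e+00] q [-0.294  0.201  2.043 -0.     0.897  1.196] dq 0.004 F [-2.9 -0.   4.7] T [0.08 0.38 0.07] open 0.24591986440013855
```

Contact felt (4.7 N). Now I'll release and rise.

move_arm(commands=[[0,0,0,0,0,0,100],[0,0,0,0,0,0,100],[0,0,0,0,0,0,100],[0,0,0,0,0,0,100],[0,0,0,0,0,20,100],[0,0,0,0,0,60,100],[0,0,0,0,0,100,100],[0,0,0,0,0,130,60],[0,0,0,0,0,140,0],[0,0,0,0,0,140,0]])

```text
time: 9.35
eef_pos: [0.5311, -0.0554, 0.1937]
tcp_rot: [0.48, 0.518, -0.479, 0.521]
contact_force: [0.1, 0.5, -1.0]
opening: 0.998
```

```bash
python3 st.py; python3 pic.py 6 wrist
```

```text
t 9.35 p [ 0.5311 -0.0554  0.1937] jawyaw -85.39 xaxis [ 0.0042 -0.0013 -1.    ] q [-0.294  0.007  1.96  -0.     1.17   1.196] dq 0.054 F [ 0.1  0.5 -1. ] T [ 0.03 -0.04  0.01] open 0.9983164341470162
```

View pics/wrist6.png

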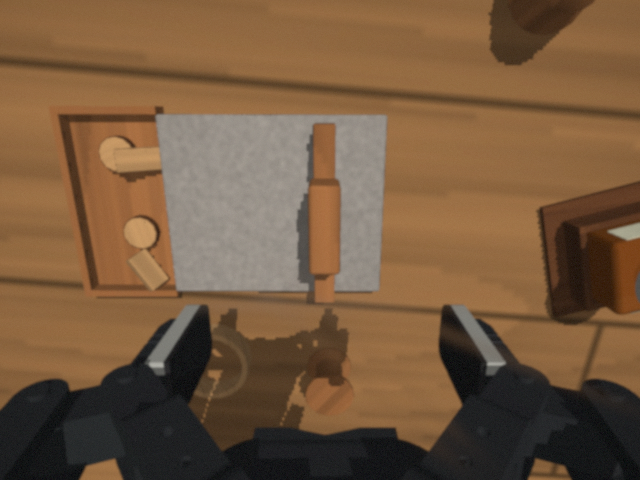

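move_arm(commands=[[0,0,0,-5,-40,0,0],[0,0,0,-10,-85,0,0],[0,0,0,-12,-130,0,0],[0,0,0,-15,-175,0,0],[0,0,0,-18,-220,0,0],[0,0,0,-20,-256,0,0],[0,0,0,-20,-256,0,0],[0,0,0,-20,-256,0,0],[0,0,0,-20,-256,0,0]], newtons=100)

```text
time: 10.3
eef_pos: [0.5093, -0.3096, 0.1895]
tcp_rot: [0.479, 0.521, -0.479, 0.519]
contact_force: [-0.5, 1.0, -0.4]
opening: 1.002
```

```bash
python3 st.py; python3 pic.py 7 wrist scene
python3 - <<'E'
from h import *
c=dict(np.load("wrist7.npz"));P=cloud(c);Z=P[...,2];ok=c["depth"]>0
hsv=cv2.cvtColor(c["color"],cv2.COLOR_RGB2HSV)
for n,lo,hi,z in(("cap",.093,.101,.096),("shoulder",.053,.063,.058),("nest",.026,.035,.03)):
    m=(ok&(Z>lo)&(Z<hi)&(abs(P[...,1]+.311)<.07)&(abs(P[...,0]-.51)<.07)).astype(np.uint8)
    m=cv2.morphologyEx(m,cv2.MORPH_OPEN,np.ones((3,3)))
    v,u=np.nonzero(m);p=np.array([onplane(c,a,b,z)[:2] for a,b in zip(u,v)])*1000
    print(n,len(p),np.median(Z[m>0]).round(4),p.mean(0).round(1),np.round(p.min(0),1),np.round(p.max(0),1),cv2.minAreaRect(p.astype(np.float32)),cv2.minEnclosingCircle(p.astype(np.float32)))
E
```

```text
t 10.3 p [ 0.5093 -0.3096  0.1895] jawyaw -85.35 xaxis [-0.0022  0.0026 -1.    ] q [-7.160e-01  1.540e-01  1.812e+00  1.000e-03  1.179e+00  7.730e-01] dq 0.016 F [-0.5  1.  -0.4] T [ 0.01 -0.   -0.03] open 1.0017135731848636
cap 5813 0.0975 [ 510.6 -313.5] [ 482.  -341.1] [ 537.9 -286.1] ((510.11962890625, -313.5403747558594), (55.752723693847656, 54.7761116027832), 4.686903476715088) ((509.9756774902344, -313.55572509765625), 28.273332595825195)
shoulder 2068 0.0587 [ 530.2 -311.2] [ 490.2 -351.9] [ 549.6 -274.8] ((511.2888488769531, -313.1341857910156), (63.51332473754883, 63.285064697265625), 19.8565616607666) ((511.00433349609375, -313.7240905761719), 42.258445739746094)
nest 1833 0.0313 [ 530.3 -315.7] [ 460.4 -362.9] [ 559.9 -264.2] ((510.1617736816406, -313.3218994140625), (79.50949096679688, 79.0782470703125), 20.18724250793457) ((510.1282043457031, -313.1455078125), 55.0307731628418)
```

View pics/wrist7.png

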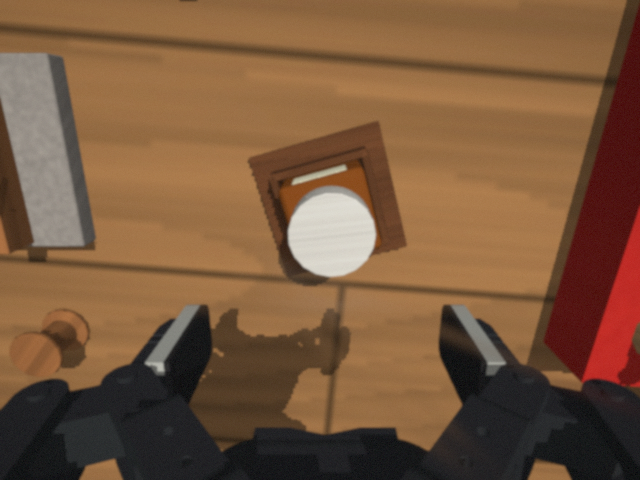

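move_arm(commands=[[0,0,0,1,-4,-20,0],[0,0,0,1,-4,-50,0],[0,0,0,1,-4,-75,0],[0,0,0,1,-4,-80,0],[0,0,0,1,-4,-80,0]])

```text
time: 10.9
eef_pos: [0.5106, -0.3122, 0.1098]
tcp_rot: [0.479, 0.522, -0.479, 0.519]
contact_force: [-0.4, 1.1, 0.9]
opening: 1.0
```

```bash
python3 st.py
```

```text
t 10.9 p [ 0.5106 -0.3122  0.1098] jawyaw -85.23 xaxis [-0.0025  0.0027 -1.    ] q [-0.718  0.25   1.858  0.     1.038  0.769] dq 0.04 F [-0.4  1.1  0.9] T [-0.05  0.03  0.05] open 1.0002085565153915
```

move_arm(commands=[[-0.0025,-0.0025,0,-0.4,-1.3,-15,0],[-0.0025,-0.0025,0,-0.4,-1.3,-30,0],[-0.0025,-0.0025,0,-0.4,-1.3,-40,0],[-0.0025,-0.0025,0,-0.4,-1.3,-43,0],[-0.0025,-0.0025,0,-0.4,-1.3,-43,0],[-0.0025,-0.0025,0,-0.4,-1.3,-43,0]])

```text
time: 11.5
eef_pos: [0.5105, -0.3138, 0.0671]
tcp_rot: [0.479, 0.52, -0.479, 0.521]
contact_force: [-0.6, 0.6, -0.0]
opening: 0.998
```

```bash
python3 st.py;python3 pic.py 8 wrist
```

```text
t 11.5 p [ 0.5105 -0.3138  0.0671] jawyaw -85.23 xaxis [ 6.e-04 -3.e-04 -1.e+00] q [-0.72   0.307  1.876  0.     0.957  0.767] dq 0.008 F [-0.6  0.6 -0. ] T [ 0.04  0.03 -0.03] open 0.9981566502743805
```

View pics/wrist8.png

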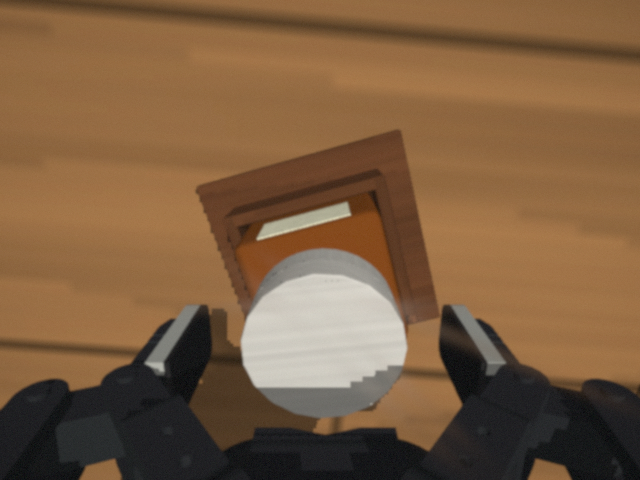

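The cap (325,335) sits centred between the finger tips at (190,320) and (460,320). I'll close.

move_arm(commands=[[0,0,0,0,0,0,255],[0,0,0,0,0,0,255],[0,0,0,0,0,0,255],[0,0,0,0,0,0,255],[0,0,0,0,0,0,255]], newtons=90)

```text
time: 12.05
eef_pos: [0.511, -0.314, 0.0686]
tcp_rot: [0.479, 0.52, -0.479, 0.521]
contact_force: [-1.7, 2.2, 5.4]
opening: 0.625
```

```bash
python3 st.py;python3 pic.py 9 wrist scene
```

```text
t 12.05 p [ 0.511  -0.314   0.0686] jawyaw -85.23 xaxis [ 1.6e-03 -9.0e-04 -1.0e+00] q [-0.72   0.306  1.875  0.     0.959  0.767] dq 0.001 F [-1.7  2.2  5.4] T [0.28 0.19 0.01] open 0.6248325278270174
```

View pics/wrist9.png

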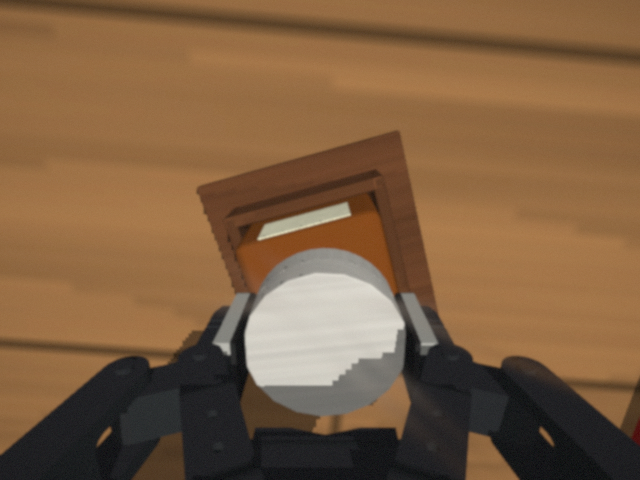

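View pics/scene9.png

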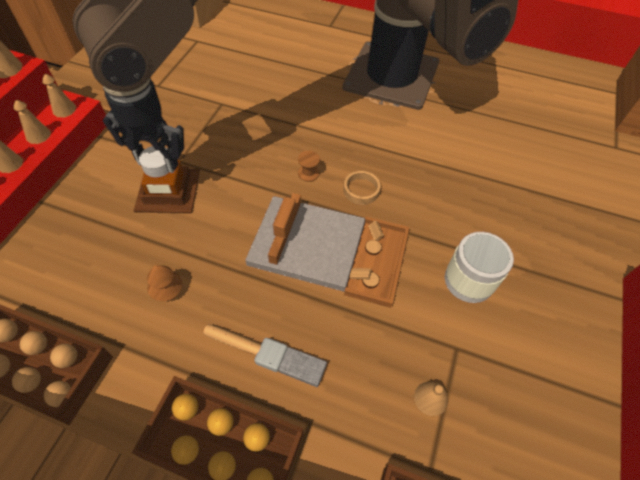

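move_arm(commands=[[0,0,0.08,0,0,0,255],[0,0,0.16,0,0,0,255],[0,0,0.24,0,0,0,255],[0,0,0.32,0,0,0,255],[0,0,0.4,0,0,0,255],[0,0,0.4,0,0,0,255]])

```text
time: 12.75
eef_pos: [0.5112, -0.314, 0.0687]
tcp_rot: [0.366, 0.604, -0.365, 0.606]
contact_force: [1.5, 1.4, 0.8]
opening: 0.627
```

```bash
python3 st.py;python3 pic.py 10 wrist
```

```text
t 12.75 p [ 0.5112 -0.314   0.0687] jawyaw -62.31 xaxis [ 2.5e-03 -3.0e-04 -1.0e+00] q [-0.72   0.306  1.875  0.002  0.959  0.366] dq 0.047 F [1.5 1.4 0.8] T [ 0.11 -0.11  0.04] open 0.6266356248575399
```

View pics/wrist10.png

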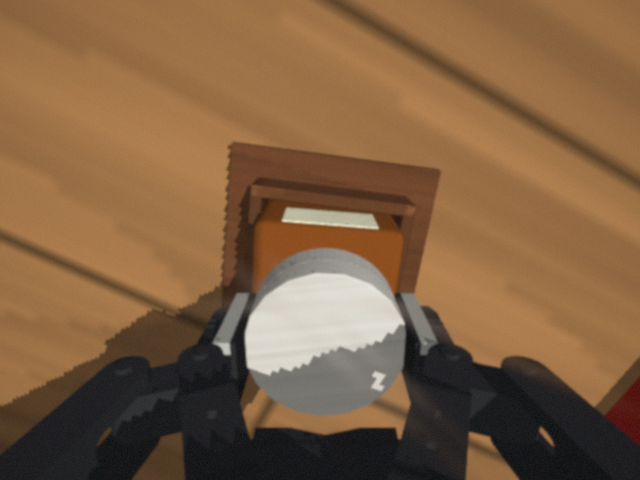

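move_arm(commands=[[0,0,0.08,0,0,0,255],[0,0,0.16,0,0,0,255],[0,0,0.24,0,0,0,255],[0,0,0.32,0,0,0,255],[0,0,0.4,0,0,0,255]])

```text
time: 13.3
eef_pos: [0.5113, -0.314, 0.0687]
tcp_rot: [0.239, 0.665, -0.238, 0.667]
contact_force: [-0.8, 0.5, 0.7]
opening: 0.629
```

```bash
python3 st.py
```

```text
t 13.3 p [ 0.5113 -0.314   0.0687] jawyaw -39.46 xaxis [ 3.2e-03  6.0e-04 -1.0e+00] q [-0.721  0.306  1.875  0.003  0.959 -0.034] dq 0.79 F [-0.8  0.5  0.7] T [ 0.   -0.03 -0.27] open 0.629167289115861
```

move_arm(commands=[[0,0,0.07,0,0,0,255],[0,0,0.14,0,0,0,255],[0,0,0.21,0,0,0,255],[0,0,0.26,0,0,0,255]])

```text
time: 13.7
eef_pos: [0.5122, -0.3145, 0.0703]
tcp_rot: [0.151, 0.689, -0.15, 0.693]
contact_force: [-2.3, 3.2, 13.9]
opening: 0.627
```

```bash
python3 st.py
```

```text
t 13.7 p [ 0.5122 -0.3145  0.0703] jawyaw -24.55 xaxis [ 4.7e-03  4.0e-04 -1.0e+00] q [-0.721  0.305  1.873  0.004  0.961 -0.295] dq 0.491 F [-2.3  3.2 13.9] T [ 0.44  0.32 -0.07] open 0.6267570231727724
```

The wrist now reads 14 N upward and the TCP has risen 1.6 mm, so the cap has sprung free. I'll turn a small margin further and let it rise.

move_arm(commands=[[0,0,0.05,0,0,0,255],[0,0,0.06,0,0,0.5,255],[0,0,0.06,0,0,1,255],[0,0,0.06,0,0,1,255]])

```text
time: 14.1
eef_pos: [0.512, -0.3144, 0.071]
tcp_rot: [0.13, 0.694, -0.129, 0.696]
contact_force: [-0.3, -0.9, 0.4]
opening: 0.628
```

```bash
python3 st.py;python3 pic.py 11 wrist scene
```

```text
t 14.1 p [ 0.512  -0.3144  0.071 ] jawyaw -21.17 xaxis [ 4.3e-03  8.0e-04 -1.0e+00] q [-0.721  0.304  1.872  0.004  0.963 -0.354] dq 0.006 F [-0.3 -0.9  0.4] T [0.03 0.02 0.03] open 0.6277824530848525
```

View pics/wrist11.png

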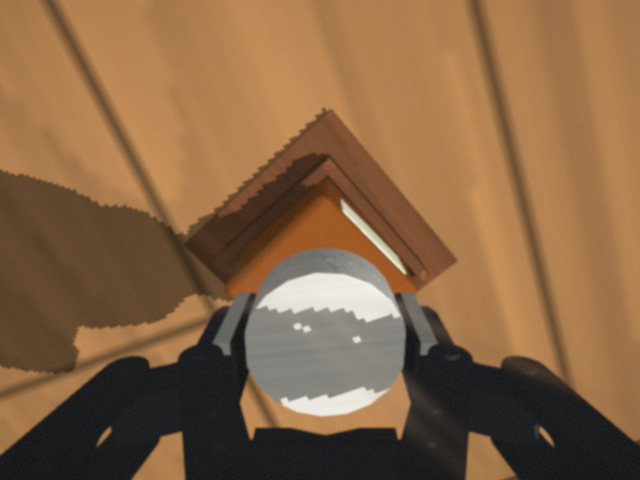

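move_arm(commands=[[0,0,0,0,0,1.5,255],[0,0,0,0,0,3,255],[0,0,0,0,0,4,255],[0,0,0,0,0,4,255]])

```text
time: 14.6
eef_pos: [0.5122, -0.3146, 0.0753]
tcp_rot: [0.13, 0.694, -0.129, 0.697]
contact_force: [-1.0, 0.1, -0.7]
opening: 0.622
```

```bash
python3 st.py
```

```text
t 14.6 p [ 0.5122 -0.3146  0.0753] jawyaw -21.16 xaxis [ 4.6e-03  5.0e-04 -1.0e+00] q [-0.721  0.298  1.871  0.004  0.97  -0.354] dq 0.002 F [-1.   0.1 -0.7] T [0.   0.06 0.01] open 0.6219157675839734
```

move_arm(commands=[[0,0,0,0,0,5,255],[0,0,0,0,0,10,255],[0,0.003,0,0,0,16,255],[0,0.003,0,0,0,22,255],[0,0.003,0,0,0,28,255],[0,0.003,0,0,0,33,255],[0,0.003,0,0,0,36,255],[0,0.003,0,0,0,36,255],[0,0.003,0,0,0,36,255]])

```text
time: 15.5
eef_pos: [0.5121, -0.3145, 0.1112]
tcp_rot: [0.13, 0.695, -0.129, 0.696]
contact_force: [0.6, -0.6, -1.2]
opening: 0.624
```

```bash
python3 st.py;python3 pic.py 12 wrist scene top
python3 - <<'E'
from h import *
c=dict(np.load("scene12.npz"));im=c["color"]
cv2.imwrite("pics/jar12.png",cv2.resize(im[100:230,90:230,::-1],None,fx=4,fy=4,interpolation=2))
a=dict(np.load("scene9.npz"))["color"][100:230,90:230,::-1]
cv2.imwrite("pics/jar9.png",cv2.resize(a,None,fx=4,fy=4,interpolation=2))
E
```

```text
t 15.5 p [ 0.5121 -0.3145  0.1112] jawyaw -21.15 xaxis [ 1.4e-03  7.0e-04 -1.0e+00] q [-0.72   0.251  1.854  0.002  1.036 -0.352] dq 0.005 F [ 0.6 -0.6 -1.2] T [-0.02  0.04 -0.01] open 0.6243338479446054
```

View pics/jar12.png

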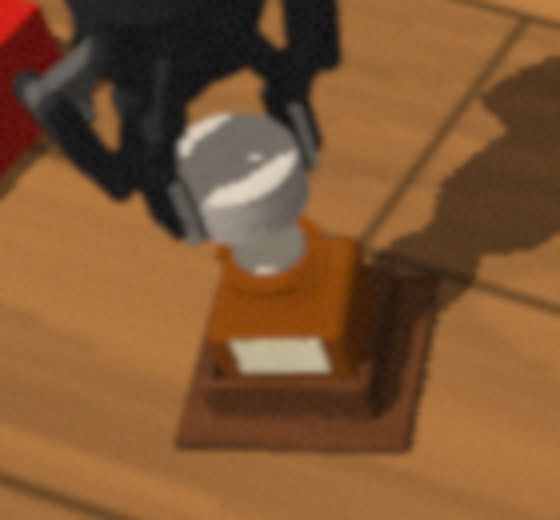

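View pics/scene12.png

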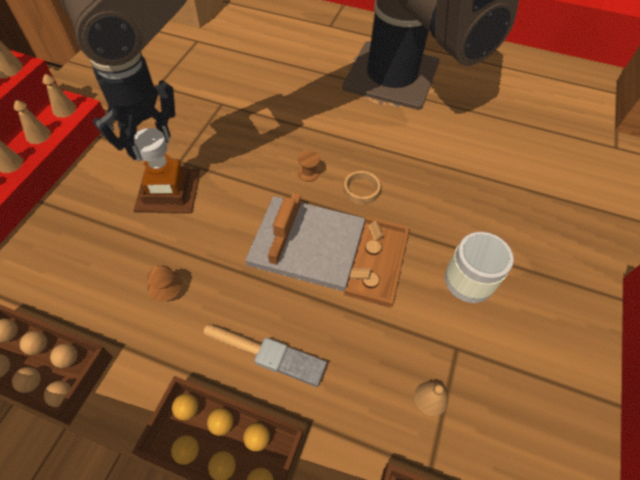

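View pics/wrist12.png

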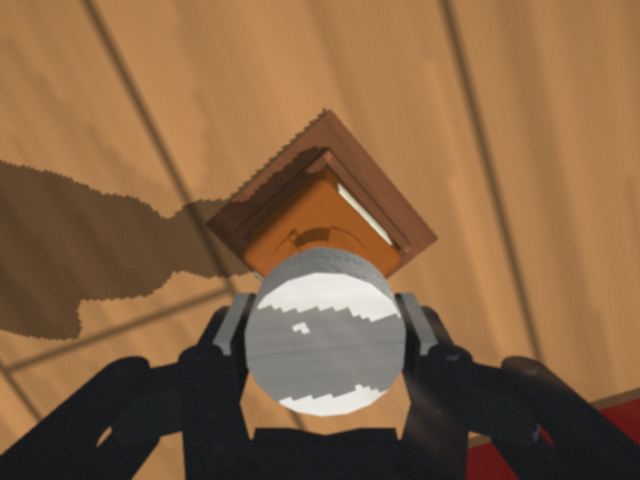

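View pics/topc12.png

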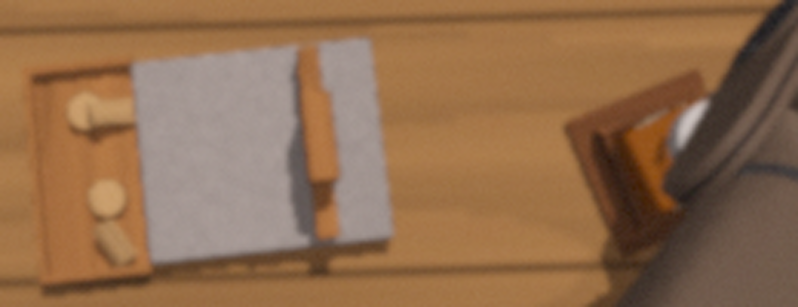

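Scene: the cap at (150,145) is held above the open jar neck at (155,160), and the jar sits down in its nest. The scraper stands on the board at (285,228), the offcuts are in the tray at (372,255), and the bystanders haven't moved. I'm handing in.

```bash
python3 -c "
from plant import ctrl
print(ctrl.sign_off())"; python3 st.py
```

```text
the job is handed in; nothing more can be done
None
the job is handed in; nothing more can be done
```

The job is done and handed in at about 15.7 s of the 48 s allowed.

- **Offcuts and scraper:** I pushed all four offcuts into the tray using only the block. I then set the block down upright on the board; the contact reading was about 5 N. One flat block leans on a round slice, with its low end on the tray floor. The depth readings put it inside the tray.
- **Cap:** I turned it about 64° anticlockwise. It sprang free at about 60° with 14 N of upward push. I lifted it straight up, and it ended about 43 mm above its closed height, within about 0.1° of level and gripped at 90 N.
- **Last checks:** The upward pull was only about 1 N, which is roughly the cap's weight, so the jar did not come up with it. The pictures show the jar down in its nest and the bystanders where they stood. No check failed.
- **Disagreement between cameras:** My first fixed-camera estimates of the cap differed by up to 8 mm, mostly because the scene view caught the cap's side. I used the wrist camera for both grasps, and they came out centred.

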